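# Refit the tongued service cover on a film drive unit

### The job

Refit the grey service cover on the white drive unit: angle its orange tongue under the blue lip into the groove between the yellow guides, with the far end raised, lower the cover gently without letting it drop, then press its far end down until it snaps under the red sprung roller and the cover lies flat and fully home. Let go of it, and leave the film roll, the jar and the screwdriver where they are.

Things in the scene. Friction and masses are not known exactly. Their poses are not given: they have to be found in the camera images.
- cover: Loose grey panel, 0.26 to 0.47 kg, 166 mm long (x) with its tongue, 120 wide (y), 10 thick (z). Origin: centre of the underside; z up, to the handle side. Orange tongue at the -x end: x -83 to -67, 100 wide, 5 thick, flush with the underside; the 120 wide body goes on to x = +83. It starts flat on the bench left or right of the unit, tongue roughly towards the robot.
- tongue_tip (a point): Point of the cover: middle of the tongue's leading lower edge (cover x = -83 mm, on the underside). Axes as the cover's.
- handle (a point): Middle of the cover's black bridge handle (cover x = +8, z = +34 mm). Its bar lies along the cover's y: 12 mm thick in x, 80 long, from 24 to 44 mm above the cover's underside, on posts at y = +-34. Best gripped across its 12 mm.
- press_strip (a point): Point on the cover's flat top near its far end, on the black vent slats (cover x = +60, z = +10 mm): the place to press down. The top is flat and free from x = 20 to 83 mm.
- unit: White drive unit fixed to the bench, 230 mm long (x) plus a rubber roller in front to x = -160, 170 wide, open on top, gears inside. Origin: centre of the underside on the bench; z up. Side walls 64 mm high, 150 apart. Blue lip across its near (-x) end, 77 mm high, groove below it. At the far end a catch housing, x 88 to 115, y +-36, 86 mm high, with a red roller.
- groove (a point): Mid-width of the groove's mouth at floor level, below the blue lip's face (unit x = -75, z = 60 mm; axes as the unit's). Floor: dark ledge from 20 mm in front (+x). Groove 11 mm high, 11 deep. Two yellow end guides, 9 mm high, 106 mm apart, start 2 mm in front of the lip; clamped as a pair up to 7 mm off-centre in y, not reported: see or feel it. At 0.25 rad tilt the tongue fits to the back.
- seat (a point): Point of the unit at which the cover's origin lies when fully home and the guides are central (unit x = -3, z = 60 mm), tongue against the groove's back; the cover's axes are then parallel to the unit's. Sideways (y) the cover lies where the yellow guides put it.
- far_ledge (a point): Middle of the far ledge's surface below the cover's far edge when home (unit x = 80, z = 60 mm). The ledge runs from x = 55 to 115 mm. A level cover cannot slide in, the roller is in the way: it must enter tilted by more than 0.14 rad, far end up.
- catch (a joint): Outward (unit +x) travel of the red roller in m, 0 to 0.007; 14 mm diameter, axis along y, at rest centred at unit x 83.5, z 75 mm. Spring 7 N at rest, 1.2 N/mm. The cover first rests on it, tilted 0.13 rad, tongue in the groove; about 12 N down on the far end pushes it out 3.5 mm, then it snaps over the cover's top edge and reads about 0.0015.
- film_roll: Bystander: upright silver film roll, 90 mm diameter, 94 mm high, on the other side of the unit from the cover; origin under its centre.
- grease_jar: Bystander: white jar with yellow cap, 60 mm diameter, 70 mm high, beyond the unit; origin under its centre.
- screwdriver: Bystander: screwdriver lying on the bench beyond the unit.
Not all that is in view belongs to the job. Several things look just like the cover: the one meant starts farthest to the robot's left.

How it is judged (in metres and radians):
On the way:
1. the tongue is in the groove under the lip with the cover's far end still raised (x of tongue_tip in the frame of groove below -0.006 m and z of tongue_tip in the frame of groove between -0.004 and 0.008 m and angle between the z axis of cover and the z axis of unit, either way round above 0.09 rad), for 0.1 s.
At the end, for the whole second after the job is handed in: The cover lies at rest and released in the unit: its origin within 4 mm along x, 12 mm along y and 3 mm in height of the seat, flat within 0.025 rad, its x axis within 0.07 rad of the unit's, right way up, and the roller has sprung back over its edge (catch below 3.5 mm) (x of cover in the frame of seat between -0.004 and 0.004 m and y of cover in the frame of seat between -0.012 and 0.012 m and z of cover in the frame of seat between -0.003 and 0.003 m and angle between the z axis of cover and the z axis of unit, either way round below 0.025 rad and angle between cover's own z axis and vertical below 0.1 rad and angle between the x axis of cover and the x axis of unit, either way round below 0.07 rad and value of joint catch below 0.0035 m and linear speed of cover below 0.01 m/s); the robot touches nothing.
It fails at once if with its tongue at the groove, the cover is dropped: its raised end falls freely (turning faster than 2.5 rad/s) instead of being lowered onto the roller (angular speed of cover above 2.5 rad/s and angle between the z axis of cover and the z axis of unit, either way round above 0.135 rad and distance between tongue_tip and groove below 0.03 m).
It fails at once if a bystander (film roll, jar or screwdriver) is moved more than 30 mm (distance of any of film_roll, grease_jar, screwdriver from where it was at the start of the episode above 0.03 m).
It also fails if it takes over 58 s, if anything falls off the work surface, if the arm or the gripper's body presses on something with over 40 N, if the wrist force passes 120 N, or if a joint passes its speed limit or range.

### The arm

A 6-joint arm with a two-finger parallel gripper is mounted at the origin on the work surface. World frame = base frame: x ahead of the robot, y to its left, z up, the work surface at z = 0. Lengths are in mm, angles in degrees, forces in N, time in s.
With the tool pointing down it reaches from about 350 to 850 mm from the base axis. Payload 8.1 kg.
Tool frame: the origin (TCP) lies between the finger pads; the fingertips stand 11 mm ahead of it and the grasp point (between the pads) lies 8 mm behind it; z points along the fingers, y is the line along which they close (so a half turn about z gives the same grasp; the last joint's range is limited). The gripper opens to 85 mm and grips with 20 to 120 N. Pads are 22 mm wide; open, the fingers measure 114 mm over their backs; the gripper's body (76 mm by 85 mm) begins 54 mm behind the grasp point. The pads swing forward as they close: fully open they stand 13 mm farther back than shut.
Start: joints at [68.274, 7.471, 85.268, -0, 87.261, -4.893], TCP at [173.733, 574.301, 242.292] pointing down, gripper open.
Joint ranges: [-169.43, 169.43], [-51.17, 129.36], [1.28, 143.12], [-76.62, 256.62], [0, 156.53], [-152.29, 152.29]. Speed limits (degrees/s): [136.94, 136.94, 159.86, 180, 180, 180].

### API

Orientations are given as [roll, pitch, yaw] about the fixed x, y, z axes, in that order (R = Rz(yaw) Ry(pitch) Rx(roll)).
In Python, from bench import r, snapshot, get_calibration gives the robot as it stands.
- The arm moves only by the tool step_arm, never from a script. Its argument "rows" is a list of rows, each a list of 2 entries, a list of its own where there are three numbers: the shift along the tool's x, y, z in mm, then the turn about the tool's z in degrees. In form: [[[tx, ty, tz], yaw], ...]. A call has 1 to 12 rows; each row is the pose to reach, as a shift and turn from the pose commanded when the call began, along the tool's axes at that moment; what a row does not reach only later rows make up. A row lasts 1/10 s, in which the tool goes at most 50 mm and 8.59 degrees, less where a joint would pass 70% of its speed; a pose out of reach is approached as far as the arm can. A call with a gripper value outside its range is refused whole. "fingers" is the opening, from 0 (shut) to 1 (fully open), set as the call begins (left out, the last holds). The fingers move at their own pace and stop on an object; "squeeze" is the grip in N (left out, the last holds). Time passes only in rows, so rows that repeat a pose let the fingers close. It gives the time, the measured TCP pose, the force, the opening and the grip force at its end, in the units of the state.
- r.sense(): the state, without advancing time (a new reading comes with each control period).
- snapshot(name): name is "scene" or "top" or "wrist"; returns the picture (384x512x3 uint8, blue, green, red); there is no depth.
- get_calibration(name): a dict with "fovy" (degrees; the focal length in pixels is half the picture's height over the tangent of half this angle, whatever the lens; pixels are square), "cx", "cy" (the principal point, pixels), "dist" ([k1, k2, p1, p2, k3] as OpenCV has them; the pictures are not rectified), "eye" and "orientation" of the camera in the world. Camera axes: x right, y up, looking along -z (the intrinsics and any distortion apply to the point x, -y, -z); pixel columns grow to the right and rows downward; lengths in mm; the calibration is good to about 2 mm. A picture is of the moment at which its call begins: read the wrist's pose just before it. get_calibration takes no time and is no camera call; for the wrist camera it gives the pose at the moment of the call.
- r.hand_in(): hands the job in; it is judged then, once.
The state is a dict: "time": time; "joint_pos": joint angles; "qd": joint speeds; "joint_efforts": joint torques, N m; "tool_pos": TCP position; "tcp_rot": TCP orientation; "ft_force": force on the tool from outside, world axes, zero at the start; "wrist_torque": the same for the moment, N m; "finger_gap": finger opening in mm; "grip_force": force on a finger pad.
Only numpy, scipy, OpenCV 4.12 (cv2) and the standard library are available. Lean on these libraries where they do the work, as an engineer would, in place of code of your own. Each camera call takes 0.05 s, during which the arm holds its last target. There are 200 camera calls.

## Working session

There is one attempt and no reset: what is moved stays moved. The work goes in short steps, Python scripts to look and compute and a tool call to move; the robot and the scene stay as the last step left them, time stands still between calls to the robot, and variables do not carry over. Pictures are saved under pics/ and viewed, at most 10 in all, crops included, and the job is handed in when it is done.

Besides the shell and the picture viewer there is one more tool, called after ">>>" by a JSON object that holds its "method" and its "body", one argument or row to a line. step_arm: Moves the arm, as the interface text tells. Its arguments: {"type":"object","properties":{"rows":{"type":"array"},"fingers":{"type":"number"},"squeeze":{"type":"number"}},"required":["rows"]}

```bash
mkdir -p pics; python3 - <<'E'
from bench import r, snapshot, get_calibration
import cv2
for n in("scene","top"):
    c=get_calibration(n);print(n,c)
    cv2.imwrite(f"pics/{n}0.png",cv2.resize(snapshot(n),(800,600),interpolation=cv2.INTER_CUBIC))
print(r.sense())
E
```

```text
scene {'fovy': 54.126796227672145, 'cx': 258.43846821903645, 'cy': 195.62214997094665, 'dist': array([-0.07149881,  0.        ,  0.        ,  0.        ,  0.        ]), 'eye': array([1005.6097124 ,  284.3939233 , 1047.24419614]), 'orientation': array([ 29.89722554,  -0.25631144, 122.10301308])}
top {'fovy': 44.523826259892715, 'cx': 264.7107873972161, 'cy': 186.09573062644063, 'dist': array([0.06623622, 0.        , 0.        , 0.        , 0.        ]), 'eye': array([ 195.95317304,   16.51830337, 1391.78847113]), 'orientation': array([ 12.87032835,  -0.25539508, -91.66742902])}
{'time': 0.1, 'joint_pos': array([ 6.82720939e+01,  7.51198933e+00,  8.53223339e+01,  7.34997209e-04,
        8.72609377e+01, -4.89472773e+00]), 'qd': array([ 0.11224518, -0.14065826, -0.13649506,  0.08434791,  0.08510739,
        0.00510213]), 'joint_efforts': array([ 8.59399097e-04, -5.70953143e+01, -5.01942980e+01, -2.68405292e-04,
        8.09849182e-03,  2.78306095e-05]), 'tool_pos': array([173.56920116, 573.85868573, 241.34347563]), 'tcp_rot': array([-1.79905149e+02, -8.85958135e-03,  1.63166779e+02]), 'ft_force': array([-0.15234516,  0.1404048 , -0.60120941]), 'wrist_torque': array([ 0.01142461,  0.00663464, -0.04456286]), 'grip_force': 0.0, 'finger_gap': 85.72946035094758}
```

View pics/top0.png

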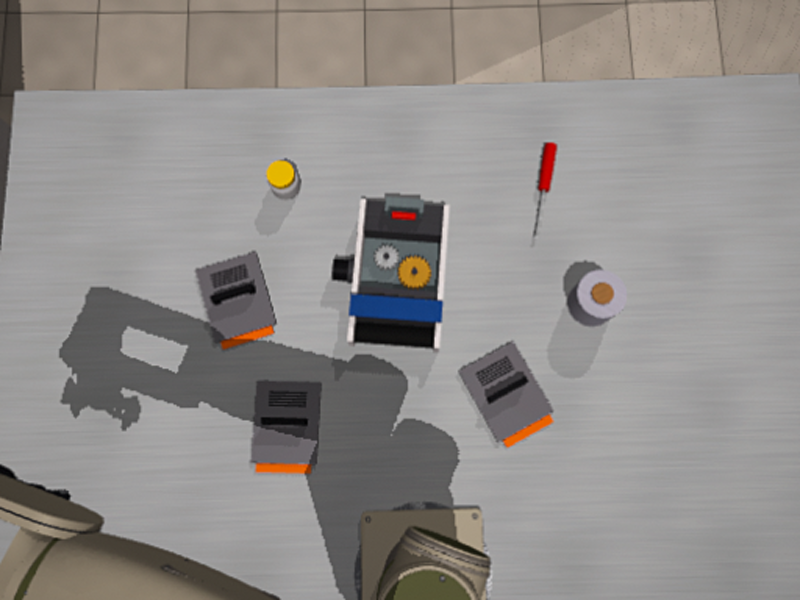

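View pics/scene0.png

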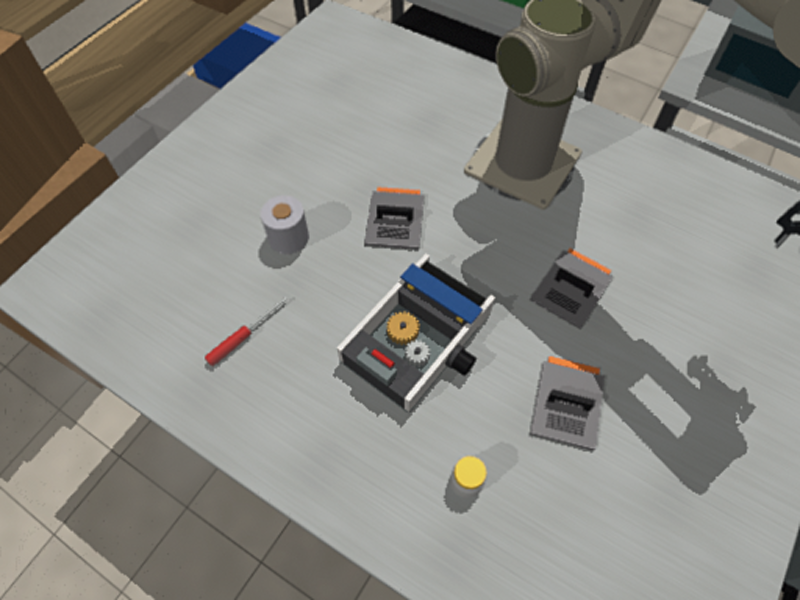

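The top picture shows three look-alike covers: A at (235,297), B at (287,425) and C at (505,393). Picture left is robot +y, so A is farthest to the robot's left. It is also opposite the film roll at (597,297), which fits the description. I'll confirm it in an enlarged crop that includes the unit.

```bash
cat > h.py <<'E'
import numpy as np, cv2
from scipy.spatial.transform import Rotation as R
from scipy.optimize import least_squares
from bench import r, snapshot, get_calibration
def cam(n):
    c=get_calibration(n); f=192/np.tan(np.radians(c["fovy"])/2)
    K=np.array([[f,0,c["cx"]],[0,f,c["cy"]],[0,0,1.]])
    M=R.from_euler('xyz',c["orientation"],degrees=True).as_matrix()@np.diag([1,-1,-1])
    return K,c["dist"],M,c["eye"]
def proj(c,P):
    K,d,M,e=c; q=(np.atleast_2d(P)-e)@M
    return cv2.projectPoints(q.reshape(-1,1,3),np.zeros(3),np.zeros(3),K,d)[0].reshape(-1,2)
def ray(c,px,z):
    K,d,M,e=c
    n=cv2.undistortPoints(np.float64(px).reshape(-1,1,2),K,d).reshape(-1,2)
    v=np.c_[n,np.ones(len(n))]@M.T
    return e+v*((z-e[2])/v[:,2])[:,None]
def crop(img,x0,y0,w,h,s,name):
    cv2.imwrite(name,cv2.resize(img[y0:y0+h,x0:x0+w],None,fx=s,fy=s,interpolation=cv2.INTER_CUBIC))
def place(x,y,yaw,z,P):
    return R.from_euler('z',yaw,degrees=True).apply(P)+[x,y,z]
E
python3 - <<'E'
from h import *
crop(snapshot("top"),115,115,182,120,4.4,"pics/crop1.png")
crop(snapshot("scene"),200,155,190,140,4.2,"pics/crop2.png")
E
```

```text
(no output)
```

View pics/crop1.png

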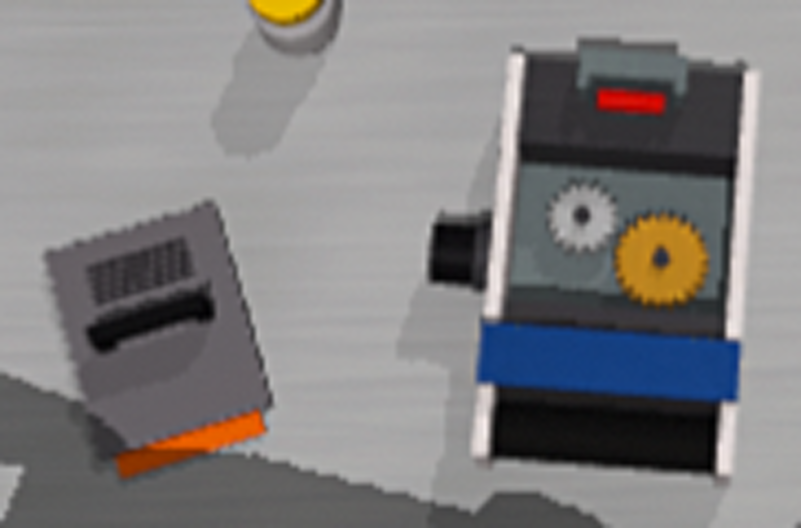

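View pics/crop2.png

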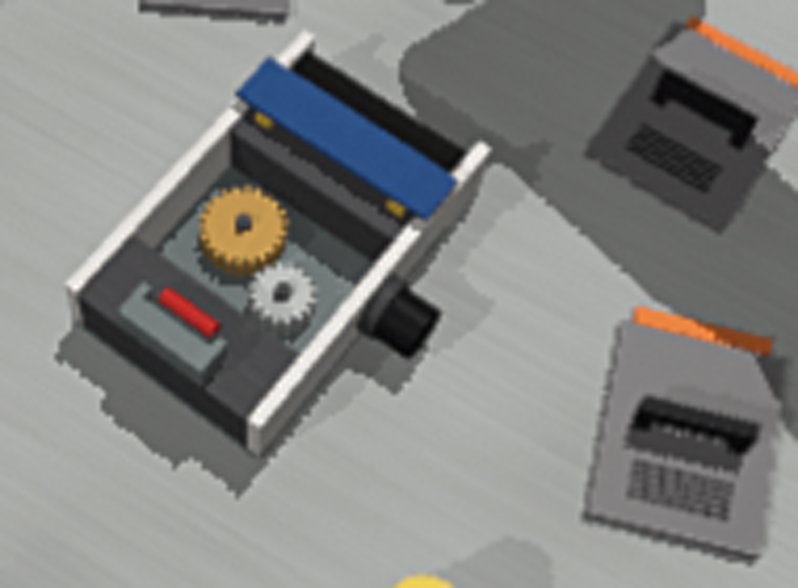

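The crop confirms A as the intended cover: grey body, orange tongue towards the robot at (190,443), black handle at (150,320), slats at (140,270). The unit's blue lip spans (483,322) to (741,341). In the scene crop the yellow guides show at (263,120) and (396,207). Next I'll fit the poses.

```bash
cat > fit.py <<'E'
from h import *
T,S=cam("top"),cam("scene")
t=lambda u,v:((u+.5)/4.4-.5+115,(v+.5)/4.4-.5+115)
s=lambda u,v:((u+.5)/4.2-.5+200,(v+.5)/4.2-.5+155)
cover=[(T,t(47,253),(83,60,10)),(T,t(212,203),(83,-60,10)),(T,t(271,407),(-67,-60,10)),(T,t(118,478),(-83,50,2)),(T,t(267,433),(-83,-50,4)),(T,t(152,318),(8,0,44)),
(S,s(585,517),(83,-60,10)),(S,s(757,555),(83,60,10)),(S,s(628,318),(-67,-60,10)),(S,s(637,308),(-83,-50,5)),(S,s(772,345),(-83,50,5)),(S,s(699,412),(8,0,44))]
unit=[(T,t(483,322),(-75,85,77)),(T,t(741,341),(-75,-85,77)),(T,t(512,50),(115,85,64)),(T,t(762,67),(115,-85,64)),(T,t(473,460),(-115,85,64)),(T,t(730,478),(-115,-85,64)),
(S,s(68,286),(115,-85,64)),(S,s(249,425),(115,85,64)),(S,s(305,33),(-115,-85,64)),(S,s(490,147),(-115,85,64)),(S,s(237,95),(-75,-85,77)),(S,s(427,217),(-75,85,77))]
def fit(obs,x0):
    def f(p): return np.concatenate([proj(c,place(p[0],p[1],p[2],0,np.array([P])))[0]-px for c,px,P in obs])
    o=least_squares(f,x0,loss='soft_l1');return o.x,f(o.x).reshape(-1,2)
for n,o,x0 in(("cover",cover,(450,320,20)),("unit",unit,(500,0,0))):
    p,e=fit(o,x0);print(n,p.round(2));print(e.round(1).tolist())
E
python3 fit.py
```

```text
cover [503.93 341.76  15.63]
[[-0.3, -0.4], [1.0, -0.3], [0.3, -0.4], [0.9, -0.1], [-0.3, 0.1], [-1.3, -0.3], [-0.1, -1.6], [0.5, 0.7], [-1.3, -0.1], [0.3, -0.8], [0.4, -1.2], [0.5, 0.9]]
unit [558.67  26.2   -6.67]
[[-0.5, 0.1], [-0.2, 0.9], [-0.0, 1.0], [-0.1, 2.0], [0.6, -16.8], [1.1, -15.7], [0.0, -1.6], [2.7, 0.1], [-7.4, 7.4], [-7.1, 9.9], [0.8, -1.3], [0.7, 0.3]]
```

```bash
sed -i 's/^unit=.*/unit=[(T,t(483,322),(-75,85,77)),(T,t(741,341),(-75,-85,77)),(T,t(512,50),(115,85,64)),(T,t(762,67),(115,-85,64)),(T,t(579,38),(115,36,86)),(T,t(679,44),(115,-36,86)),/; s/(S,s(305,33),(-115,-85,64)),(S,s(490,147),(-115,85,64)),//' fit.py; python3 fit.py
```

```text
cover [503.93 341.76  15.63]
[[-0.3, -0.4], [1.0, -0.3], [0.3, -0.4], [0.9, -0.1], [-0.3, 0.1], [-1.3, -0.3], [-0.1, -1.6], [0.5, 0.7], [-1.3, -0.1], [0.3, -0.8], [0.4, -1.2], [0.5, 0.9]]
unit [562.46  25.9   -5.95]
[[-0.2, -0.8], [0.3, -0.7], [-0.5, 0.1], [-0.5, 0.4], [0.4, 1.4], [2.1, 1.9], [-0.7, -0.1], [2.5, 1.1], [-0.4, -0.4], [-0.1, 0.8]]
```

```bash
cat > go.py <<'E'
from h import *
import sys
# usage: go.py x y z yheading : tool shift to take TCP there with tool y along heading
s=r.sense(); M=R.from_euler('xyz',s["tcp_rot"],degrees=True).as_matrix()
x,y,z,h=map(float,sys.argv[1:5])
yd=np.degrees(np.arctan2(M[1,1],M[0,1])); d=(h-yd+90)%180-90
print("t",s["time"],"pos",s["tool_pos"].round(1),"yhead",yd.round(2),"j6",s["joint_pos"][5].round(1),"F",s["ft_force"].round(2),"gap",round(s["finger_gap"],1))
print("shift",(M.T@(np.array([x,y,z])-s["tool_pos"])).round(1),"turn",round(-d,2))
E
python3 go.py 511.6 343.9 200 105.63
```

```text
t 0.2 pos [173.6 574.  241.7] yhead 73.16 j6 -4.9 F [-0.25  0.03  0.09] gap 85.6
shift [-390.1 -122.3   41.8] turn -32.47
```

>>> {"method": "step_arm", "body": {
  "rows": [
    [[-390,-122,42],-32.5],
    [[-390,-122,42],-32.5],
    [[-390,-122,42],-32.5],
    [[-390,-122,42],-32.5],
    [[-390,-122,42],-32.5],
    [[-390,-122,42],-32.5],
    [[-390,-122,42],-32.5],
    [[-390,-122,42],-32.5],
    [[-390,-122,42],-32.5],
    [[-390,-122,42],-32.5],
    [[-390,-122,42],-32.5],
    [[-390,-122,42],-32.5]
  ],
  "fingers": 1,
  "squeeze": 20
}}

```text
time: 1.4
tool_pos: [510.8, 345.4, 200.3]
tcp_rot: [180.0, -0.0, -164.3]
ft_force: [-0.3, 0.2, -0.1]
finger_gap: 85.4
grip_force: 0.0
```

```bash
python3 - <<'E'
from h import *
c=get_calibration("wrist");print(c)
im=snapshot("wrist");cv2.imwrite("pics/w1.png",cv2.resize(im,(800,600),interpolation=cv2.INTER_CUBIC))
K=cam("wrist")
P=place(503.9,341.8,15.63,0,np.array([(8,0,44),(8,40,44),(8,-40,44),(-67,60,10),(-67,-60,10),(83,60,10),(83,-60,10)]))
print((proj(K,P)*800/512).round(0).tolist())
E
python3 go.py 511.6 343.9 200 105.63
```

```text
{'fovy': 66.14447565127955, 'cx': 253.04249625582295, 'cy': 197.55687531347556, 'dist': array([-0.05084473,  0.        ,  0.        ,  0.        ,  0.        ]), 'eye': array([445.62025329, 327.02078506, 331.82237201]), 'orientation': array([-1.57482361e+01, -1.79592226e-03,  1.05741363e+02])}
[[393.0, 289.0], [455.0, 289.0], [330.0, 289.0], [482.0, 169.0], [304.0, 169.0], [472.0, 375.0], [314.0, 375.0]]
t 1.45 pos [510.7 345.6 200.5] yhead 105.75 j6 -76.4 F [-0.1   1.18 -1.19] gap 85.3
shift [-0.4 -1.9  0.5] turn 0.12
```

View pics/w1.png

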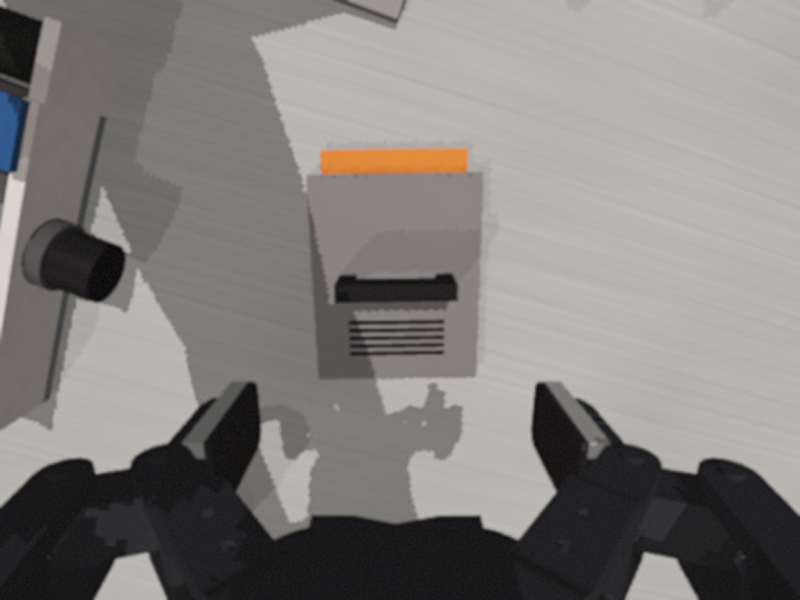

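The wrist view shows the cover with corners (307,174), (482,173), (319,378), (476,377) and handle ends (335,290) and (457,288). Next I refine its pose.

```bash
python3 - <<'E'
from h import *
W=cam("wrist");k=512/800
pts=[((307,174),(-67,-60,10)),((482,173),(-67,60,10)),((319,378),(83,-60,10)),((476,377),(83,60,10)),((335,279),(2,-40,44)),((456,277),(2,40,44)),((321,150),(-83,-50,4)),((467,149),(-83,50,4))]
f=lambda p:np.concatenate([proj(W,place(p[0],p[1],p[2],0,np.array([P])))[0]-np.array(px)*k for px,P in pts])
o=least_squares(f,(504,342,15.6));print(o.x.round(2),f(o.x).round(1));p=o.x
h=place(*p,0,np.array([(8,0,34.)]));print(h)
E
python3 go.py 511.6 343.9 120 105.63
```

```text
[505.04 344.19  16.45] [-1.  -0.8  1.  -1.6 -0.6 -0.  -0.1 -0.5 -1.1  2.7  1.4  3.1 -0.3 -1.1
  0.6 -1.7]
[[512.71684047 346.46060901  34.        ]]
t 1.45 pos [510.7 345.6 200.5] yhead 105.75 j6 -76.4 F [-0.1   1.18 -1.19] gap 85.3
shift [-0.4 -1.9 80.5] turn 0.12
```

```bash
python3 go.py 513.5 346.7 70 106.3
```

```text
t 1.45 pos [510.7 345.6 200.5] yhead 105.75 j6 -76.4 F [-0.1   1.18 -1.19] gap 85.3
shift [ -3.    0.3 130.5] turn -0.55
```

>>> {"method": "step_arm", "body": {
  "rows": [
    [[-3,0.3,45],-0.5],
    [[-3,0.3,90],-0.5],
    [[-3,0.3,130],-0.5],
    [[-3,0.3,130],-0.5],
    [[-3,0.3,130],-0.5]
  ]
}}

```text
time: 1.95
tool_pos: [513.4, 346.3, 70.6]
tcp_rot: [-180.0, -0.1, -163.8]
ft_force: [0.0, 0.0, 0.7]
finger_gap: 85.2
grip_force: 0.0
```

```bash
python3 - <<'E'
from h import *
im=snapshot("wrist");crop(im,130,180,250,187,3.2,"pics/w2.png")
E
python3 go.py 513.5 346.7 30 106.3
```

```text
t 2.0 pos [515.1 347.   72.7] yhead 106.23 j6 -77.0 F [0.12 0.18 1.49] gap 85.4
shift [ 1.7  0.2 42.7] turn -0.07
```

View pics/w2.png

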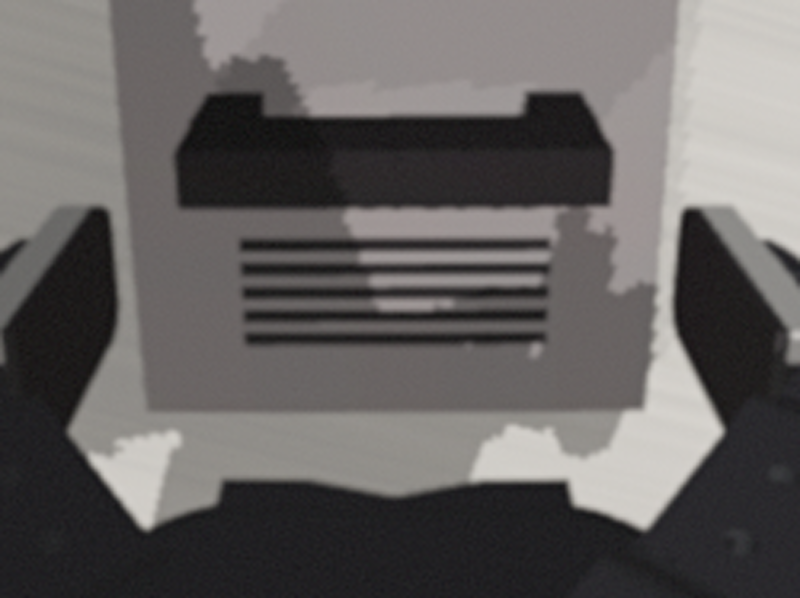

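Bar spans 177–612 (centre 394.5), pads 117–675 (centre 396): well centred, tips level with the TCP. Descending.

>>> {"method": "step_arm", "body": {
  "rows": [
    [[0,0,25],0],
    [[0,0,40],0],
    [[0,0,48],0],
    [[0,0,54],0],
    [[0,0,54],0]
  ]
}}

```text
time: 2.5
tool_pos: [514.3, 345.6, 16.1]
tcp_rot: [-180.0, -0.0, -163.8]
ft_force: [-0.6, 0.3, 0.6]
finger_gap: 85.5
grip_force: 0.0
```

>>> {"method": "step_arm", "body": {
  "rows": [
    [[0,0,0],0],
    [[0,0,0],0],
    [[0,0,0],0],
    [[0,0,0],0]
  ],
  "fingers": 0.85,
  "squeeze": 25
}}

```text
time: 2.9
tool_pos: [514.9, 345.9, 17.0]
tcp_rot: [180.0, 0.1, -163.8]
ft_force: [-0.3, -1.0, 1.6]
finger_gap: 79.7
grip_force: 32.7
```

>>> {"method": "step_arm", "body": {
  "rows": [
    [[0,0,-10],0],
    [[0,0,-30],0],
    [[0,0,-60],0],
    [[0,0,-90],0],
    [[0,0,-120],0],
    [[0,0,-140],0],
    [[0,0,-140],0],
    [[0,0,-140],0]
  ],
  "fingers": 0.85
}}

```text
time: 3.7
tool_pos: [514.4, 345.6, 156.0]
tcp_rot: [-180.0, 0.0, -163.8]
ft_force: [-0.1, -0.1, -4.4]
finger_gap: 79.7
grip_force: 32.9
```

```bash
python3 - <<'E'
from h import *
im=snapshot("wrist");cv2.imwrite("pics/w3.png",cv2.resize(im,(800,600),interpolation=cv2.INTER_CUBIC))
E
python3 go.py 513.5 346.7 30 106.3
```

```text
t 3.75 pos [513.7 345.2 154.7] yhead 106.16 j6 -77.0 F [-0.22  0.36 -4.93] gap 79.2
shift [ -0.5   1.6 124.7] turn -0.14
```

View pics/w3.png

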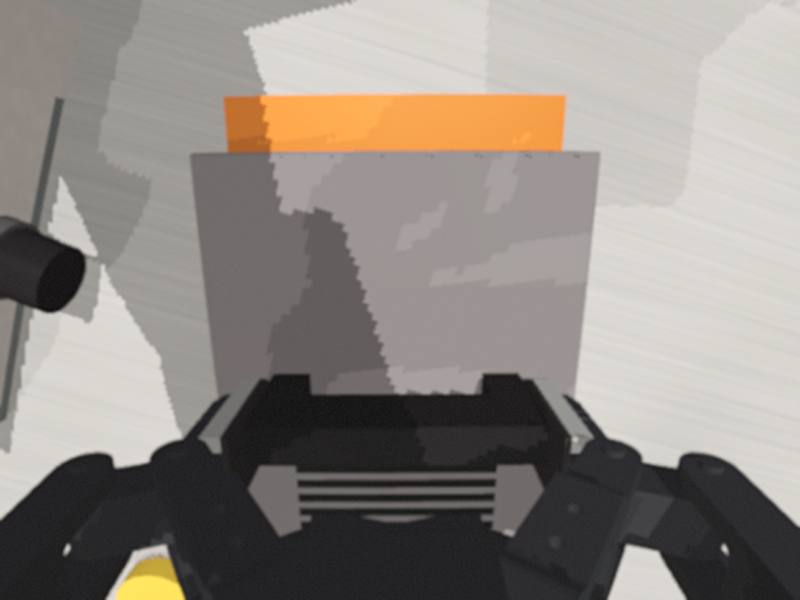

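The wrist view shows the cover hanging from the pads, with the tongue edge at (225–565, 97) and the body edge at (191–600, 154). I'll fit its tilt.

```bash
cat > tilt.py <<'E'
from h import *
def tilt(pts,k=512/800):
    """pose of held cover in camera world: x,y,z of handle, yaw, pitch(rad, far end up +)"""
    W=cam("wrist");s=r.sense()["tool_pos"]
    def f(p):
        Rm=R.from_euler('z',p[3],degrees=True)*R.from_euler('y',-p[4],degrees=False)
        return np.concatenate([(proj(W,Rm.apply(np.array(P)-[8,0,34])+p[:3])[0]-np.array(px)*k) for px,P in pts])
    o=least_squares(f,(s[0],s[1],s[2]+19,16,0.1));return o.x,f(o.x),s
E
python3 - <<'E'
from tilt import *
p,e,s=tilt([((225,97),(-83,-50,5)),((565,96),(-83,50,5)),((191,154),(-67,-60,10)),((600,153),(-67,60,10)),((250,427),(2,-40,44)),((550,427),(2,40,44))][:4]+[((215,390),(0.,-60,10))][:0])
print(p.round(3),e.round(1),s)
E
```

```text
[ 5.13911e+02  3.45396e+02  1.67307e+02  1.63300e+01 -3.50000e-02] [ 0.   0.1  0.2  0.1 -0.1 -0.  -0.2 -0.1] [513.66287391 345.19504979 154.6872455 ]
```

```bash
python3 - <<'E'
from tilt import *
pts=[((225,97),(-83,-50,5)),((565,96),(-83,50,5)),((191,154),(-67,-60,10)),((600,153),(-67,60,10))]
W=cam("wrist")
def f(p,z):
    Rm=R.from_euler('z',p[2],degrees=True)*R.from_euler('y',-p[3])
    return np.concatenate([(proj(W,Rm.apply(np.array(P)-[8,0,34])+[p[0],p[1],z])[0]-np.array(px)*.64) for px,P in pts])
for z in(168,171,174):
    o=least_squares(f,(514,346,16,.1),args=(z,));print(z,o.x.round(3),abs(o.fun).max().round(2))
E
```

```text
168 [ 5.13722e+02  3.45341e+02  1.63300e+01 -2.70000e-02] 0.15
171 [5.12842e+02 3.45083e+02 1.63300e+01 8.00000e-03] 0.47
174 [5.11857e+02 3.44794e+02 1.63300e+01 4.40000e-02] 0.82
```

Tilt is still near zero because pad friction holds the cover. The tool can't tilt, so I'll lower the cover's far end onto the top of the blue lip from the robot side, which swings the cover about its bar. First I need the lip's near edge.

```bash
python3 - <<'E'
from h import *
T=cam("top");t=lambda u,v:((u+.5)/4.4-.5+115,(v+.5)/4.4-.5+115)
P=ray(T,[t(479,380),t(739,401),t(483,322),t(741,341)],77)-[562.5,25.9,0]
print(R.from_euler('z',5.95,degrees=True).apply(P).round(1))
E
python3 go.py 396.5 43.5 155 84.05
```

```text
[[-115.9   83.3   77. ]
 [-117.   -85.7   77. ]
 [ -77.3   84.3   77. ]
 [ -77.3  -84.4   77. ]]
t 3.75 pos [513.7 345.2 154.7] yhead 106.16 j6 -77.0 F [-0.22  0.36 -4.93] gap 79.2
shift [ 196.5 -257.2    0.3] turn 22.11
```

>>> {"method": "step_arm", "body": {
  "rows": [
    [[10,-12,0],1],
    [[30,-38,0],3],
    [[52,-68,0],6],
    [[75,-98,0],9],
    [[98,-128,0],12],
    [[121,-158,0],15],
    [[143,-188,0],18],
    [[165,-216,0],20],
    [[182,-238,0],21.5],
    [[192,-252,0],22],
    [[196,-257,0],22],
    [[196,-257,0],22]
  ]
}}

```text
time: 4.95
tool_pos: [396.9, 43.9, 155.0]
tcp_rot: [-180.0, -0.1, 174.1]
ft_force: [-0.7, 0.8, -4.7]
finger_gap: 79.5
grip_force: 33.0
```

```bash
python3 go.py 396.5 43.5 94 84.05
```

```text
t 4.95 pos [396.9  43.9 155. ] yhead 84.1 j6 -85.2 F [-0.72  0.78 -4.68] gap 79.5
shift [ 0.2 -0.4 61. ] turn 0.05
```

>>> {"method": "step_arm", "body": {
  "rows": [
    [[0,0,15],0],
    [[0,0,35],0],
    [[0,0,50],0],
    [[0,0,58],0],
    [[0,0,61],0],
    [[0,0,61],0]
  ]
}}

```text
time: 5.55
tool_pos: [397.7, 44.7, 95.1]
tcp_rot: [180.0, -0.0, 174.2]
ft_force: [-1.1, -0.3, -4.7]
finger_gap: 79.7
grip_force: 33.0
```

>>> {"method": "step_arm", "body": {
  "rows": [
    [[0,0,2],0],
    [[0,0,4],0],
    [[0,0,6],0],
    [[0,0,6],0]
  ]
}}

```text
time: 5.95
tool_pos: [398.1, 44.5, 90.3]
tcp_rot: [180.0, 0.0, 174.2]
ft_force: [-6.4, 1.1, 5.7]
finger_gap: 79.7
grip_force: 34.4
```

>>> {"method": "step_arm", "body": {
  "rows": [
    [[0,0,2],0],
    [[0,0,4],0],
    [[0,0,5],0],
    [[0,0,5],0]
  ]
}}

```text
time: 6.35
tool_pos: [397.5, 44.5, 85.2]
tcp_rot: [180.0, -0.1, 174.2]
ft_force: [-9.7, 2.5, 7.0]
finger_gap: 79.6
grip_force: 35.0
```

>>> {"method": "step_arm", "body": {
  "rows": [
    [[0,0,2],0],
    [[0,0,3.5],0],
    [[0,0,3.5],0]
  ]
}}

```text
time: 6.65
tool_pos: [397.1, 44.6, 81.4]
tcp_rot: [180.0, -0.1, 174.2]
ft_force: [-10.0, 1.9, 6.2]
finger_gap: 79.6
grip_force: 34.8
```

```bash
python3 - <<'E'
from h import *
cv2.imwrite("pics/w4.png",cv2.resize(snapshot("wrist"),(800,600),interpolation=cv2.INTER_CUBIC))
E
python3 go.py 396.5 43.5 94 84.05
```

```text
t 6.7 pos [397.1  44.6  81.4] yhead 84.17 j6 -85.2 F [-10.56   1.75   6.55] gap 79.2
shift [  0.5  -1.1 -12.6] turn 0.12
```

View pics/w4.png

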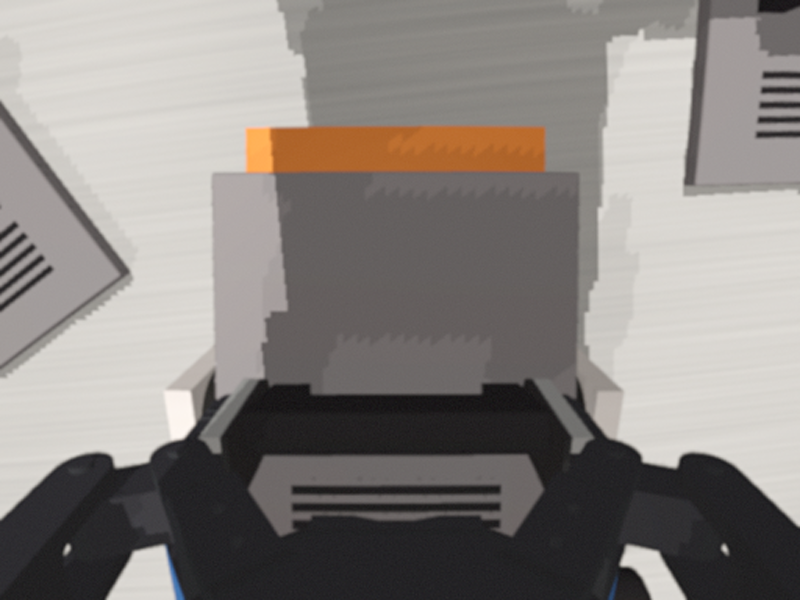

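Far end swung up: tongue edge now at (247–545, 127), body edge (213–578, 172). Measuring tilt.

```bash
cat > pit.py <<'E'
from h import *
def pit(pts,dz,k=.64):
    W=cam("wrist");s=r.sense()["tool_pos"]
    def f(p):
        Rm=R.from_euler('z',p[2],degrees=True)*R.from_euler('y',-p[3])
        return np.concatenate([(proj(W,Rm.apply(np.array(P)-[8,0,34])+[p[0],p[1],s[2]+dz])[0]-np.array(px)*k) for px,P in pts])
    o=least_squares(f,(s[0],s[1],-6,.1));Rm=R.from_euler('z',o.x[2],degrees=True)*R.from_euler('y',-o.x[3])
    print(dz,"handle",o.x[:2].round(1),"yaw",o.x[2].round(2),"pitch",o.x[3].round(3),"err",abs(o.fun).max().round(2),"tcp",s.round(1),"tip",(Rm.apply(np.array([-91,0,-34]))+[o.x[0],o.x[1],s[2]+dz]).round(1))
E
python3 - <<'E'
from pit import *
for dz in(15,18):pit([((247,128),(-83,-50,5)),((545,127),(-83,50,5)),((213,173),(-67,-60,10)),((578,172),(-67,60,10))],dz)
E
```

```text
15 handle [395.2  45.5] yaw -5.66 pitch 0.208 err 0.56 tcp [397.1  44.6  81.4] tip [313.6  53.6  44.3]
18 handle [393.5  45.6] yaw -5.66 pitch 0.246 err 0.89 tcp [397.1  44.6  81.4] tip [313.9  53.5  44.2]
```

>>> {"method": "step_arm", "body": {
  "rows": [
    [[0,0,-5],0],
    [[0,0,-15],0],
    [[0,0,-35],0],
    [[0,0,-60],0],
    [[0,0,-75],0],
    [[0,0,-75],0]
  ]
}}

```text
time: 7.3
tool_pos: [400.1, 44.2, 159.4]
tcp_rot: [180.0, 0.4, 174.2]
ft_force: [-0.3, -0.2, -3.8]
finger_gap: 79.4
grip_force: 33.8
```

```bash
cat > seg.py <<'E'
from h import *
S,T=cam("scene"),cam("top");U=(561.5,25.9,-5.95)
def inv(P): return R.from_euler('z',-U[2],degrees=True).apply(P-np.array([U[0],U[1],0]))
im=snapshot("scene");hsv=cv2.cvtColor(im,cv2.COLOR_BGR2HSV)
m=cv2.inRange(hsv,(18,120,60),(34,255,255));n,l,st,ce=cv2.connectedComponentsWithStats(m)
for i in range(1,n):
    if st[i,4]>3 and 235<ce[i,0]<310 and 170<ce[i,1]<225: print("yellow",st[i],ce[i].round(2),"unit",inv(ray(S,[ce[i]],65))[0].round(1))
for nm,C,I in(("scene",S,im),("top",T,snapshot("top"))):
    b=cv2.inRange(cv2.cvtColor(I,cv2.COLOR_BGR2HSV),(100,120,50),(125,255,255))
    q=max(cv2.findContours(b,cv2.RETR_EXTERNAL,cv2.CHAIN_APPROX_NONE)[0],key=lambda c:cv2.contourArea(c) if not(nm=="scene" and c[:,0,0].mean()<200) else 0)
    box=cv2.boxPoints(cv2.minAreaRect(q));print(nm,cv2.contourArea(q),box.round(1).tolist());print(inv(ray(C,box,77)).round(1).tolist())
E
python3 seg.py; python3 go.py 0 0 0 84.05
```

```text
yellow [261 182   4   4  11] [262.36 183.55] unit [-73.7 -58.4  65. ]
yellow [248 200  20  20 309] [257.4  209.67] unit [  7.1 -14.4  65. ]
yellow [292 203   4   4  11] [293.64 204.18] unit [-74.2  59.   65. ]
scene 609.0 [[255.89999389648438, 177.6999969482422], [262.70001220703125, 167.1999969482422], [308.29998779296875, 197.0], [301.5, 207.5]]
[[-71.9, -82.4, 77.0], [-115.6, -89.7, 77.0], [-115.2, 82.3, 77.0], [-73.4, 86.5, 77.0]]
top 10.5 [[281.0, 193.0], [282.0, 193.0], [282.0, 205.0], [281.0, 205.0]]
[[-79.3, -78.7, 77.0], [-79.1, -81.6, 77.0], [-114.0, -83.9, 77.0], [-114.2, -81.0, 77.0]]
t 7.4 pos [398.2  44.2 156.2] yhead 84.16 j6 -85.2 F [-0.31 -0.45 -3.99] gap 79.7
shift [391.9 -84.5 155.6] turn 0.11
```

```bash
python3 go.py 588 23.7 140 83.9
```

```text
t 7.4 pos [398.2  44.2 156.2] yhead 84.16 j6 -85.2 F [-0.31 -0.45 -3.99] gap 79.7
shift [-190.9   -1.1   16.4] turn 0.26
```

>>> {"method": "step_arm", "body": {
  "rows": [
    [[-15,0,0],0.2],
    [[-40,0,0],0.2],
    [[-70,-0.5,0],0.2],
    [[-100,-0.5,0],0.2],
    [[-130,-1,0],0.2],
    [[-160,-1,5],0.2],
    [[-180,-1,10],0.2],
    [[-190,-1,16],0.2],
    [[-190,-1,16],0.2],
    [[-190,-1,16],0.2]
  ]
}}

```text
time: 8.4
tool_pos: [585.5, 24.0, 138.1]
tcp_rot: [-180.0, -0.2, 174.0]
ft_force: [0.6, 0.4, -3.0]
finger_gap: 79.3
grip_force: 33.6
```

```bash
python3 - <<'E'
from h import *
cv2.imwrite("pics/w5.png",cv2.resize(snapshot("wrist"),(800,600),interpolation=cv2.INTER_CUBIC))
E
python3 go.py 588 23.7 107 83.9
```

```text
t 8.45 pos [585.6  24.1 138.7] yhead 83.97 j6 -86.6 F [-1.74 -0.3  -4.13] gap 79.1
shift [-2.5 -0.1 31.7] turn 0.07
```

View pics/w5.png

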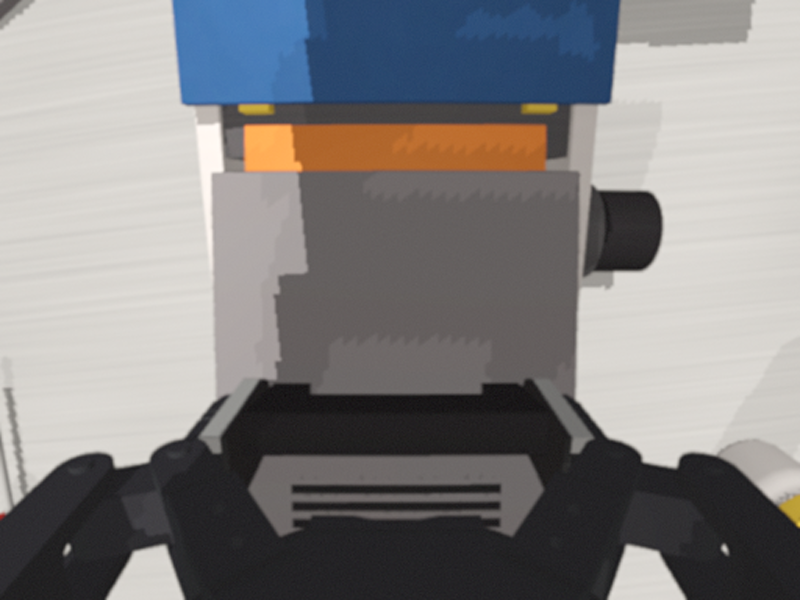

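Wrist view: lip front edge at row 104 (columns 181–611). Yellow guides at columns 238–273 and 521–558, so their middle is about 397.5. Tongue columns 245–546, middle 395.5. The cover needs about +1 mm in y.

```bash
python3 - <<'E'
from pit import *
W=cam("wrist")
lip=ray(W,np.array([(181,104),(611,103),(396,103.5)])*.64,77);print("lip",lip.round(1).tolist())
for dz in(14,16,18):pit([((244.5,125.5),(-83,-50,5)),((546,124.5),(-83,50,5)),((212,173),(-67,-60,10)),((579,172),(-67,60,10))],dz)
E
```

```text
lip [[479.9, -49.7, 77.0], [497.3, 119.5, 77.0], [489.5, 34.8, 77.0]]
14 handle [584.8  24.8] yaw -5.85 pitch 0.176 err 0.69 tcp [585.6  24.1 138.7] tip [501.6  33.3 103.4]
16 handle [583.8  24.9] yaw -5.85 pitch 0.201 err 0.91 tcp [585.6  24.1 138.7] tip [501.8  33.3 103.3]
18 handle [582.7  25. ] yaw -5.85 pitch 0.226 err 1.13 tcp [585.6  24.1 138.7] tip [502.   33.2 103.2]
```

>>> {"method": "step_arm", "body": {
  "rows": [
    [[0,0.5,10],0],
    [[0,1,25],0],
    [[0,1,33],0],
    [[0,1,35],0],
    [[0,1,35],0]
  ]
}}

```text
time: 8.95
tool_pos: [586.2, 25.0, 103.9]
tcp_rot: [-180.0, -0.1, 174.0]
ft_force: [0.1, -0.0, -3.4]
finger_gap: 79.4
grip_force: 33.6
```

>>> {"method": "step_arm", "body": {
  "rows": [
    [[0,0,1],0],
    [[0,0,2],0],
    [[0,0,3],0],
    [[0,0,3],0],
    [[0,0,3],0]
  ]
}}

```text
time: 9.45
tool_pos: [586.9, 25.0, 101.9]
tcp_rot: [180.0, 0.0, 174.0]
ft_force: [-0.2, -0.6, -4.1]
finger_gap: 79.4
grip_force: 33.6
```

>>> {"method": "step_arm", "body": {
  "rows": [
    [[0,0,1],0],
    [[0,0,2],0],
    [[0,0,2],0],
    [[0,0,2],0]
  ]
}}

```text
time: 9.85
tool_pos: [586.8, 25.0, 99.7]
tcp_rot: [-180.0, -0.0, 174.0]
ft_force: [0.1, -0.4, -3.4]
finger_gap: 79.2
grip_force: 33.6
```

>>> {"method": "step_arm", "body": {
  "rows": [
    [[0,0,1],0],
    [[0,0,1.5],0],
    [[0,0,1.5],0],
    [[0,0,1.5],0]
  ]
}}

```text
time: 10.25
tool_pos: [586.8, 25.0, 98.2]
tcp_rot: [-180.0, -0.0, 174.0]
ft_force: [-0.1, 0.1, -4.0]
finger_gap: 79.5
grip_force: 33.6
```

>>> {"method": "step_arm", "body": {
  "rows": [
    [[0,0,1],0],
    [[0,0,1],0],
    [[0,0,1],0]
  ]
}}

```text
time: 10.55
tool_pos: [586.8, 25.0, 97.2]
tcp_rot: [-180.0, -0.0, 174.0]
ft_force: [0.1, 0.5, -3.4]
finger_gap: 79.2
grip_force: 33.6
```

>>> {"method": "step_arm", "body": {
  "rows": [
    [[0,0,1],0],
    [[0,0,1],0],
    [[0,0,1],0]
  ]
}}

```text
time: 10.85
tool_pos: [586.8, 25.0, 96.2]
tcp_rot: [-180.0, -0.0, 174.0]
ft_force: [0.3, -0.3, -3.8]
finger_gap: 79.6
grip_force: 33.6
```

>>> {"method": "step_arm", "body": {
  "rows": [
    [[0,0,1],0],
    [[0,0,1],0],
    [[0,0,1],0]
  ]
}}

```text
time: 11.15
tool_pos: [586.8, 25.0, 95.2]
tcp_rot: [180.0, -0.0, 174.0]
ft_force: [0.3, 0.7, -4.2]
finger_gap: 79.1
grip_force: 33.6
```

>>> {"method": "step_arm", "body": {
  "rows": [
    [[0,0,1],0],
    [[0,0,1],0],
    [[0,0,1],0]
  ]
}}

```text
time: 11.45
tool_pos: [587.1, 24.9, 94.7]
tcp_rot: [180.0, 0.0, 174.0]
ft_force: [0.7, -1.0, -1.5]
finger_gap: 79.6
grip_force: 34.1
```

>>> {"method": "step_arm", "body": {
  "rows": [
    [[0,0,-2],0],
    [[2,0,-2],0],
    [[4,0,-2],0],
    [[6,0,-2],0],
    [[8,0,-2],0],
    [[8,0,-2],0]
  ]
}}

```text
time: 12.05
tool_pos: [578.5, 25.9, 96.1]
tcp_rot: [-180.0, -0.0, 174.0]
ft_force: [0.6, -0.2, -4.3]
finger_gap: 79.7
grip_force: 33.7
```

>>> {"method": "step_arm", "body": {
  "rows": [
    [[2,0,0],0],
    [[4,0,0],0],
    [[6,0,0],0],
    [[6,0,0],0]
  ]
}}

```text
time: 12.45
tool_pos: [572.6, 26.5, 96.2]
tcp_rot: [-180.0, -0.0, 174.0]
ft_force: [0.1, -0.7, -4.0]
finger_gap: 79.2
grip_force: 33.7
```

>>> {"method": "step_arm", "body": {
  "rows": [
    [[1.5,0,0],0],
    [[3,0,0],0],
    [[4,0,0],0],
    [[4,0,0],0]
  ]
}}

```text
time: 12.85
tool_pos: [568.8, 26.9, 96.3]
tcp_rot: [-180.0, -0.0, 174.0]
ft_force: [-0.1, 0.6, -4.4]
finger_gap: 79.4
grip_force: 33.7
```

>>> {"method": "step_arm", "body": {
  "rows": [
    [[1,0,0],0],
    [[2,0,0],0],
    [[3,0,0],0],
    [[3,0,0],0]
  ]
}}

```text
time: 13.25
tool_pos: [565.8, 27.2, 96.3]
tcp_rot: [-180.0, -0.0, 174.0]
ft_force: [0.8, 0.2, -4.5]
finger_gap: 79.7
grip_force: 33.7
```

>>> {"method": "step_arm", "body": {
  "rows": [
    [[1,0,0],0],
    [[1,0,0],0],
    [[1,0,0],0]
  ]
}}

```text
time: 13.55
tool_pos: [564.9, 27.3, 96.3]
tcp_rot: [-180.0, 0.0, 174.0]
ft_force: [-0.3, -0.4, -4.8]
finger_gap: 79.4
grip_force: 33.7
```

>>> {"method": "step_arm", "body": {
  "rows": [
    [[1,0,0],0],
    [[1,0,0],0],
    [[1,0,0],0]
  ]
}}

```text
time: 13.85
tool_pos: [563.9, 27.4, 96.3]
tcp_rot: [-180.0, -0.0, 174.0]
ft_force: [-0.2, -0.4, -4.2]
finger_gap: 79.4
grip_force: 33.7
```

>>> {"method": "step_arm", "body": {
  "rows": [
    [[1,0,0],0],
    [[1,0,0],0],
    [[1,0,0],0]
  ]
}}

```text
time: 14.15
tool_pos: [562.9, 27.5, 96.3]
tcp_rot: [180.0, -0.0, 174.0]
ft_force: [0.4, -0.2, -4.7]
finger_gap: 79.5
grip_force: 33.7
```

>>> {"method": "step_arm", "body": {
  "rows": [
    [[1,0,0],0],
    [[1,0,0],0],
    [[1,0,0],0]
  ]
}}

```text
time: 14.45
tool_pos: [562.2, 27.6, 96.5]
tcp_rot: [180.0, 0.0, 174.0]
ft_force: [1.2, -0.5, -4.2]
finger_gap: 79.7
grip_force: 33.7
```

>>> {"method": "step_arm", "body": {
  "rows": [
    [[0,0,0.7],0],
    [[0,0,1.4],0],
    [[-0.2,0,2],0],
    [[-0.5,0,2.7],0],
    [[-0.8,0,3.4],0],
    [[-1.1,0,4],0],
    [[-1.1,0,4],0]
  ]
}}

```text
time: 15.15
tool_pos: [563.6, 27.4, 92.7]
tcp_rot: [180.0, 0.1, 174.0]
ft_force: [2.8, -0.6, 2.3]
finger_gap: 79.4
grip_force: 34.5
```

>>> {"method": "step_arm", "body": {
  "rows": [
    [[-0.3,0,0.5],0],
    [[-0.6,0,1],0],
    [[-0.8,0,1.5],0],
    [[-1.1,0,2],0],
    [[-1.1,0,2],0]
  ]
}}

```text
time: 15.65
tool_pos: [564.6, 27.3, 90.6]
tcp_rot: [180.0, 0.1, 174.0]
ft_force: [4.9, -0.9, 3.7]
finger_gap: 79.1
grip_force: 34.9
```

>>> {"method": "step_arm", "body": {
  "rows": [
    [[-0.4,0,0.5],0],
    [[-0.8,0,1],0],
    [[-0.8,0,1],0],
    [[-0.8,0,1],0]
  ]
}}

```text
time: 16.05
tool_pos: [565.1, 27.3, 89.3]
tcp_rot: [-180.0, 0.0, 174.0]
ft_force: [5.3, -1.2, 3.4]
finger_gap: 79.7
grip_force: 34.9
```

>>> {"method": "step_arm", "body": {
  "rows": [
    [[-0.3,0,0.5],0],
    [[-0.6,0,1],0],
    [[-0.6,0,1],0],
    [[-0.6,0,1],0]
  ]
}}

```text
time: 16.45
tool_pos: [565.6, 27.2, 88.3]
tcp_rot: [-180.0, 0.0, 174.0]
ft_force: [5.5, -0.2, 2.5]
finger_gap: 79.4
grip_force: 35.1
```

>>> {"method": "step_arm", "body": {
  "rows": [
    [[-0.3,0,0.5],0],
    [[-0.6,0,1],0],
    [[-0.6,0,1],0],
    [[-0.6,0,1],0]
  ]
}}

```text
time: 16.85
tool_pos: [566.1, 27.2, 87.2]
tcp_rot: [180.0, -0.0, 174.0]
ft_force: [5.8, -0.7, 2.2]
finger_gap: 79.5
grip_force: 35.0
```

>>> {"method": "step_arm", "body": {
  "rows": [
    [[-0.3,0,0.5],0],
    [[-0.6,0,1],0],
    [[-0.6,0,1],0],
    [[-0.6,0,1],0]
  ]
}}

```text
time: 17.25
tool_pos: [566.4, 27.1, 86.6]
tcp_rot: [-180.0, -0.1, 174.0]
ft_force: [0.4, -0.3, 8.0]
finger_gap: 79.3
grip_force: 35.8
```

>>> {"method": "step_arm", "body": {
  "rows": [
    [[-0.3,0,0.5],0],
    [[-0.6,0,1],0],
    [[-0.6,0,1],0],
    [[-0.6,0,1],0]
  ]
}}

```text
time: 17.65
tool_pos: [566.5, 27.1, 86.2]
tcp_rot: [-180.0, -0.1, 174.0]
ft_force: [-5.1, -1.7, 15.5]
finger_gap: 79.1
grip_force: 36.6
```

>>> {"method": "step_arm", "body": {
  "rows": [
    [[0,0,-0.6],0],
    [[0,0,-0.8],0],
    [[0,0,-0.8],0]
  ]
}}

```text
time: 17.95
tool_pos: [566.4, 27.1, 86.5]
tcp_rot: [-180.0, -0.1, 174.0]
ft_force: [-3.7, -0.3, 10.3]
finger_gap: 79.3
grip_force: 35.9
```

>>> {"method": "step_arm", "body": {
  "rows": [
    [[0,0,0],0],
    [[0,0,0],0],
    [[0,0,0],0],
    [[0,0,0],0]
  ],
  "fingers": 1
}}

```text
time: 18.35
tool_pos: [566.8, 27.1, 85.5]
tcp_rot: [-180.0, -0.1, 174.0]
ft_force: [0.1, 1.0, 0.3]
finger_gap: 85.4
grip_force: 0.0
```

>>> {"method": "step_arm", "body": {
  "rows": [
    [[0,0,-5],0],
    [[0,0,-15],0],
    [[0,0,-35],0],
    [[0,0,-60],0],
    [[0,0,-80],0],
    [[0,0,-80],0]
  ]
}}

```text
time: 18.95
tool_pos: [569.9, 27.0, 171.0]
tcp_rot: [180.0, 0.4, 174.0]
ft_force: [0.6, 0.6, 0.8]
finger_gap: 85.4
grip_force: 0.0
```

```bash
python3 - <<'E'
from h import *
cv2.imwrite("pics/w6.png",cv2.resize(snapshot("wrist"),(800,600),interpolation=cv2.INTER_CUBIC))
E
python3 go.py 566 27 167 84
```

```text
t 19.0 pos [568.9  27.  168.8] yhead 83.97 j6 -86.4 F [ 0.33  0.02 -0.4 ] gap 85.5
shift [ 2.9 -0.3  1.8] turn -0.03
```

View pics/w6.png

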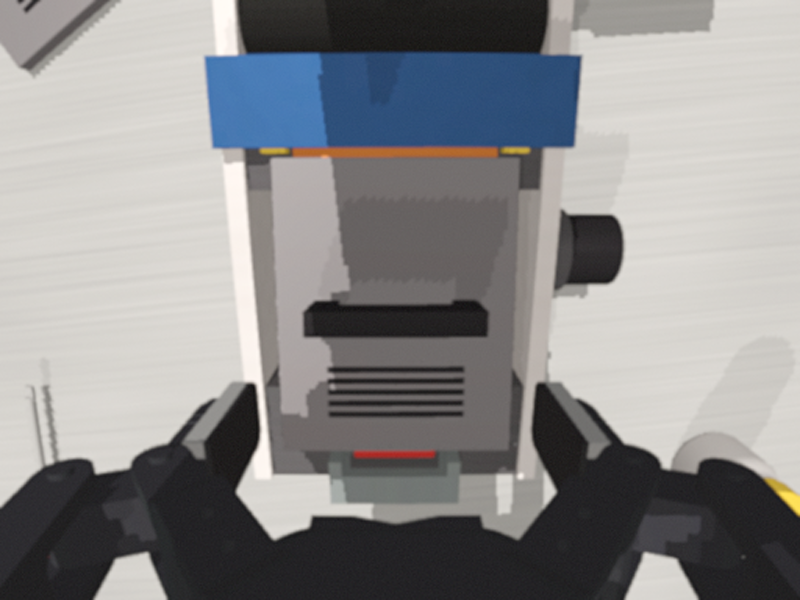

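The cover's tongue is under the lip at (395,152), between the guides at (275,150) and (515,150). Its far edge rests at row 450 by the red roller at (394,454). Next I'll close the fingers and press on the slats.

```bash
python3 go.py 624 21.2 107 84
```

```text
t 19.0 pos [568.9  27.  168.8] yhead 83.97 j6 -86.4 F [ 0.33  0.02 -0.4 ] gap 85.5
shift [-55.1   0.   62. ] turn -0.03
```

>>> {"method": "step_arm", "body": {
  "rows": [
    [[-15,0,0],0],
    [[-35,0,0],0],
    [[-50,0,10],0],
    [[-57,0,25],0],
    [[-57,0,45],0],
    [[-57,0,57],0],
    [[-57,0,62],0],
    [[-57,0,62],0],
    [[-57,0,62],0]
  ],
  "fingers": 0
}}

```text
time: 19.9
tool_pos: [624.3, 21.1, 104.8]
tcp_rot: [180.0, 0.1, 174.0]
ft_force: [-0.3, -0.0, 0.5]
finger_gap: -0.3
grip_force: 0.0
```

>>> {"method": "step_arm", "body": {
  "rows": [
    [[0,0,2],0],
    [[0,0,4],0],
    [[0,0,5],0],
    [[0,0,6],0],
    [[0,0,6],0]
  ]
}}

```text
time: 20.4
tool_pos: [624.7, 21.0, 99.4]
tcp_rot: [180.0, 0.1, 174.0]
ft_force: [-2.1, -0.1, 5.8]
finger_gap: 0.0
grip_force: 2.9
```

>>> {"method": "step_arm", "body": {
  "rows": [
    [[0,0,1],0],
    [[0,0,2],0],
    [[0,0,3],0],
    [[0,0,4],0],
    [[0,0,4],0]
  ]
}}

```text
time: 20.9
tool_pos: [623.4, 21.1, 93.4]
tcp_rot: [-180.0, -0.1, 174.0]
ft_force: [-0.3, 1.0, -0.5]
finger_gap: 0.1
grip_force: 0.0
```

>>> {"method": "step_arm", "body": {
  "rows": [
    [[0,0,1],0],
    [[0,0,2],0],
    [[0,0,3],0],
    [[0,0,4],0],
    [[0,0,4],0]
  ]
}}

```text
time: 21.4
tool_pos: [623.8, 21.1, 89.8]
tcp_rot: [-180.0, -0.0, 174.0]
ft_force: [0.8, -1.1, -0.4]
finger_gap: -0.1
grip_force: 0.0
```

>>> {"method": "step_arm", "body": {
  "rows": [
    [[0,0,1],0],
    [[0,0,2],0],
    [[0,0,3],0],
    [[0,0,4],0],
    [[0,0,4],0]
  ]
}}

```text
time: 21.9
tool_pos: [623.9, 21.1, 85.9]
tcp_rot: [-180.0, -0.0, 174.0]
ft_force: [0.4, -0.2, -1.1]
finger_gap: 0.0
grip_force: 0.0
```

It appears to have snapped. I'll press on to feel the flat top, expected at TCP z of about 81.

>>> {"method": "step_arm", "body": {
  "rows": [
    [[0,0,1],0],
    [[0,0,2],0],
    [[0,0,3],0],
    [[0,0,4],0],
    [[0,0,4],0]
  ]
}}

```text
time: 22.4
tool_pos: [623.9, 21.0, 81.9]
tcp_rot: [-180.0, -0.0, 174.0]
ft_force: [-1.0, 0.3, 0.4]
finger_gap: -0.1
grip_force: 0.0
```

>>> {"method": "step_arm", "body": {
  "rows": [
    [[0,0,1],0],
    [[0,0,2],0],
    [[0,0,2],0],
    [[0,0,2],0]
  ]
}}

```text
time: 22.8
tool_pos: [624.1, 21.0, 81.1]
tcp_rot: [-180.0, 0.0, 174.0]
ft_force: [-3.0, 0.1, 7.5]
finger_gap: 0.2
grip_force: 3.6
```

>>> {"method": "step_arm", "body": {
  "rows": [
    [[0,0,1],0],
    [[0,0,1.5],0],
    [[0,0,1.5],0],
    [[0,0,1.5],0]
  ]
}}

```text
time: 23.2
tool_pos: [624.2, 21.0, 81.1]
tcp_rot: [-180.0, 0.0, 174.0]
ft_force: [-10.8, -0.8, 17.2]
finger_gap: 0.6
grip_force: 8.8
```

>>> {"method": "step_arm", "body": {
  "rows": [
    [[0,0,-3],0],
    [[0,0,-15],0],
    [[0,0,-40],0],
    [[10,0,-80],0],
    [[30,0,-110],0],
    [[55,0,-120],0],
    [[60,0,-120],0],
    [[60,0,-120],0],
    [[60,0,-120],0]
  ]
}}

```text
time: 24.1
tool_pos: [564.4, 27.3, 197.8]
tcp_rot: [-180.0, -0.0, 174.0]
ft_force: [-0.3, 0.0, -1.2]
finger_gap: -0.2
grip_force: 0.0
```

```bash
python3 - <<'E'
from h import *
im=snapshot("wrist");crop(im,110,30,290,270,2,"pics/w7.png");print(r.sense()["tool_pos"].round(1),r.sense()["time"])
E
```

```text
[564.4  27.2 197.6] 24.15
```

View pics/w7.png

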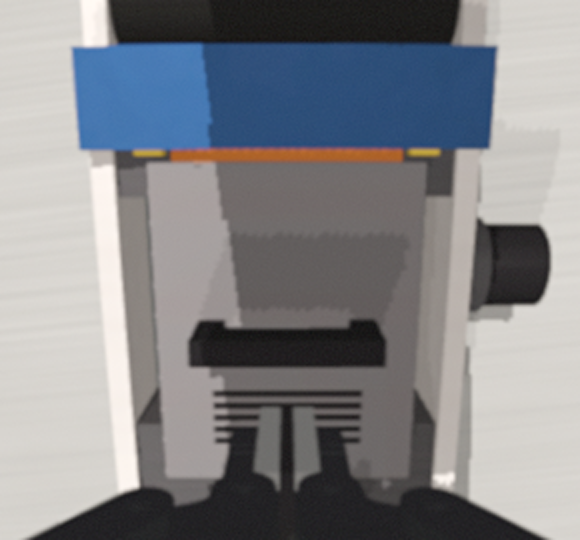

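The cover is flat: handle at (287,345), tongue under the lip at row 155 between the guides, about 5 mm of orange showing as expected at home. Contact was felt at about 70 mm, the height of the seated top. Handing in.

```bash
python3 -c "
from bench import r
print(r.hand_in())"
```

```text
the job is handed in; nothing more can be done
None
```

I refitted the cover: its tongue is under the lip, it snapped under the roller and felt flat when I pressed on it, and the gripper has let go. I handed the job in at about 24 s; no verdict came back.

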